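# Hold down the spring catch and slide the display case's glass lid open

## Task

Open the counter-top display case for a customer: press its spring catch down with a fingertip and, while holding it down, push the glass lid by its pull past the catch, then push it on until it is fully open, without slamming it. Push only, do not pinch the pull, and leave the bottle, the tin and the carton where they stand.

Things in the scene. Friction and masses are not known exactly. Their poses are not given: they have to be found in the camera images.
- case: Low counter-top display case, aluminium frame and glass sides, 300 (x) by 460 (y) by 120 mm high, fixed to the counter. Origin at the centre of its underside. Its front rail (-x side, towards the robot) carries the catch, 40 mm proud. The lid covers the right half (-y) of the top and opens to the case's +y, above a fixed pane that covers the left half.
- lid (a joint): Slide of the glass lid (292 by 224 mm, aluminium frame, top 136 mm above the counter, 0.9 kg) along the case's +y. 0 = closed, 0.200 m = fully open, on rubber buffers. 2 to 4 N of friction; it cannot leave its runners. Starts at 0 to 0.005; with the catch up it is stopped by the bolt at 0.007. Beyond 0.012 it lies over the bolt and itself keeps the catch down.
- catch (a joint): Straight downward travel of the spring catch. 0 = up, 0.016 m = bottomed; spring 3.5 N at the top, 7.5 N at the bottom. Its steel bolt stands up through the front rail before the lid's leading (+y) edge, and clears the lid only when pressed beyond 0.011 m. Let go too early, it springs up again; under the lid it stays at about 0.011 and can be let go.
- catch_plate (a point): Centre of the top face of the catch's press plate: bare steel, level, 38 mm (x) by 105 mm (y), outside the front rail and just under the lid's pull. 128 mm above the counter when up; moves down with the catch. Same axes as the case. The bolt is at its +y end, 42 mm in +y and 33 mm in +x from here. It may be pressed anywhere.
- pull_face (a point): Mid-height on the push face of the lid's pull, above the middle of the press plate; moves with the lid, same axes as the case. The pull is a black wedge, 30 mm long (y), at the lid's leading edge, sticking out 40 mm over the plate. Its push face is upright, looks to -y, and spans 132 to 153 mm above the counter. The plate reaches 51 mm to the -y side of this face (lid closed).
- bottle: Bystander: small amber bottle with a white cap, 52 mm across, 135 mm high, standing on the counter before the left part of the case's front. Origin at the centre of its underside.
- tin: Bystander: round tin, 68 mm across, 85 mm high, standing at the case's left (+y) end. Origin at the centre of its underside.
- carton: Bystander: cardboard carton 55 x 85 x 70 mm high, standing on the counter before the right part of the case's front. Origin at the centre of its underside.

How it is judged:
By the outcome, as a careful person would: the job done as asked, in the order asked, and still so for the second after the job is handed in, with the robot touching nothing.
It also fails if it takes over 38 s, if anything falls off the work surface, if the arm or the gripper's body presses on something with over 40 N, if the wrist force passes 120 N, or if a joint passes its speed limit or range.

## Robot

A 6-joint arm with a two-finger parallel gripper is mounted at the origin on the work surface. World frame = base frame: x ahead of the robot, y to its left, z up, the work surface at z = 0. Lengths are in m, angles in rad, forces in N, time in s.
With the tool pointing down it reaches from about 0.325 to 0.875 m from the base axis. Payload 4.4 kg.
Tool frame: the origin (TCP) lies midway between the tips of the shut fingers; the grasp point (between the pads) lies 19 mm behind it (pinch_z is the distance from the TCP to the grasp point, in m); z points along the fingers, y is the line along which they close (so a half turn about z gives the same grasp; the last joint's range is limited). The gripper opens to 85 mm and grips with 20 to 120 N. Pads are 22 mm wide; open, the fingers measure 114 mm over their backs; the gripper's body (76 mm by 85 mm) begins 54 mm behind the grasp point. The pads swing forward as they close: fully open they stand 13 mm farther back than shut.
Start: joints at [1.171, 0.207, 1.542, -0, 1.393, -0.15], TCP at [0.142, 0.557, 0.231] pointing down, gripper open.
Joint ranges: [-2.73, 2.73], [-0.86, 2.22], [0.23, 2.46], [-1.11, 4.25], [0.08, 2.63], [-2.82, 2.82]. Speed limits (rad/s): [2.79, 2.79, 3.14, 3.14, 3.14, 3.14].

## Interface

Orientations are given as a rotation vector (axis times angle).
In Python, from cell import * gives the robot as it stands. The module is installed in compiled form; this text tells all that it offers.
- The arm moves only by the tool apply_moves, never from a script. Its argument "series" is a list of rows, each a list of 3 entries, a list of its own where there are three numbers: the shift along the tool's x, y, z in cm, then the turn, a rotation vector about the tool's x, y, z in rad, then the opening in per cent of the stroke, from 0 (shut) to 100 (fully open). A call has 1 to 8 rows; each row is the pose to reach, as a shift and turn from the pose commanded when the call began, along the tool's axes at that moment; what a row does not reach only later rows make up. A row lasts 1/12 s, in which the tool goes at most 41.7 mm and 7.16 degrees, less where a joint would pass 70% of its speed; a pose out of reach is approached as far as the arm can. A call with a gripper value outside its range is refused whole. The fingers move at their own pace and stop on an object; the grip force is fixed at half the most. Time passes only in rows, so rows that repeat a pose let the fingers close. It gives the time, the measured TCP pose, the force, the opening and the grip force at its end, in the units of the state.
- state(): the state, without advancing time (a new reading comes with each control period).
- get_image(name): name is "scene" or "top"; returns the picture (400x640x3 uint8, red, green, blue); there is no depth.
- camera_params(name): a dict with "vfov" (degrees; the focal length in pixels is half the picture's height over the tangent of half this angle, whatever the lens; pixels are square), "cx", "cy" (the principal point, pixels), "world_from_camera" (4x4, takes a point from camera to world coordinates). Camera axes: x right, y down, z forward; pixel columns grow to the right and rows downward; lengths in m; the calibration is good to about 2 mm. A picture is of the moment at which its call begins. camera_params takes no time and is no camera call.
- finish_job(): hands the job in; it is judged then, once.
The state is a dict: "clock": time; "joints": joint angles; "qd": joint speeds; "joint_efforts": joint torques, N m; "ee_pos": TCP position; "ee_rot": TCP orientation; "contact_force": force on the tool from outside, world axes, zero at the start; "wrist_torque": the same for the moment, N m; "grip_width": opening from 0.0 (shut) to 1.0 (fully open); "grasp_force": force on a finger pad.
Only numpy, scipy, OpenCV 4.12 (cv2) and the standard library are available. Lean on these libraries where they do the work, as an engineer would, in place of code of your own. Each camera call takes 0.05 s, during which the arm holds its last target. There are 200 camera calls.

## Working session

There is one attempt and no reset: what is moved stays moved. The work goes in short steps, Python scripts to look and compute and a tool call to move; the robot and the scene stay as the last step left them, time stands still between calls to the robot, and variables do not carry over. Pictures are saved under pics/ and viewed, at most 10 in all, crops included, and the job is handed in when it is done.

Besides the shell and the picture viewer there is one more tool, called after "Request:" by a JSON object that holds its "fn" and its "kwargs", one argument or row to a line. apply_moves: Moves the arm, as the interface text tells. Its arguments: {"type":"object","properties":{"series":{"type":"array","items":{"type":"array"}}},"required":["series"]}

```bash
mkdir -p pics
python3 - <<'E'
from cell import *
import cv2
for n in("scene","top"):
    cv2.imwrite(f"pics/{n}0.png",get_image(n)[:,:,::-1]); print(n,camera_params(n))
print(state())
E
```

```text
scene {'vfov': 46.79846145195446, 'cx': 315.96846080102546, 'cy': 203.29489963713306, 'world_from_camera': array([[-0.62591415,  0.66818672, -0.40219148,  0.98310268],
       [ 0.77988864,  0.53475616, -0.32528381,  0.42588674],
       [-0.00227595, -0.51726431, -0.85582268,  1.08709904],
       [ 0.        ,  0.        ,  0.        ,  1.        ]])}
top {'vfov': 55.44044546139058, 'cx': 323.71637114462266, 'cy': 193.57586195010984, 'world_from_camera': array([[ 0.02454003, -0.99594297,  0.08657589,  0.45424568],
       [-0.99916151, -0.02727374, -0.03053549,  0.08666912],
       [ 0.03277286, -0.08575395, -0.99577718,  0.98263645],
       [ 0.        ,  0.        ,  0.        ,  1.        ]])}
{'clock': 0.1, 'joints': array([ 1.17050265e+00,  2.07358834e-01,  1.54281733e+00, -2.18489642e-06,
        1.39349062e+00, -1.50499481e-01]), 'qd': array([-5.09120871e-04, -1.94929901e-03, -3.13856309e-03,  7.50046219e-04,
        6.38844035e-05,  2.33523373e-03]), 'joint_efforts': array([-3.84873993e-04, -3.84090543e+01, -2.92550737e+01, -3.36962412e-04,
        4.82706600e-03,  3.99414807e-05]), 'ee_pos': array([0.14188525, 0.55651598, 0.23022526]), 'ee_rot': array([-0.39128566, -3.11656215,  0.00313561]), 'contact_force': array([-0.48647326, -0.60664323, -0.41703358]), 'wrist_torque': array([-0.01406442, -0.01710819,  0.05370489]), 'grasp_force': 0.0, 'grip_width': 1.0000160306892012}
```

View pics/top0.png

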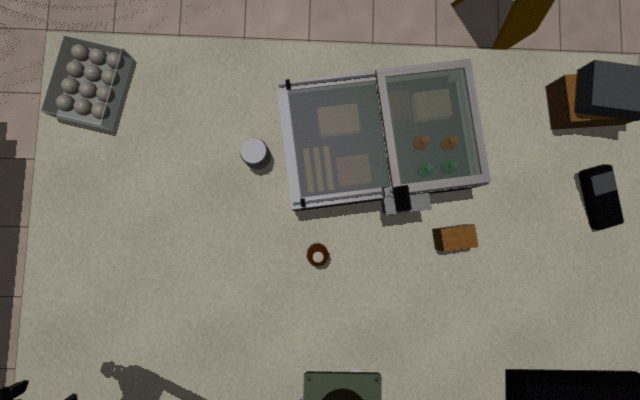

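View pics/scene0.png

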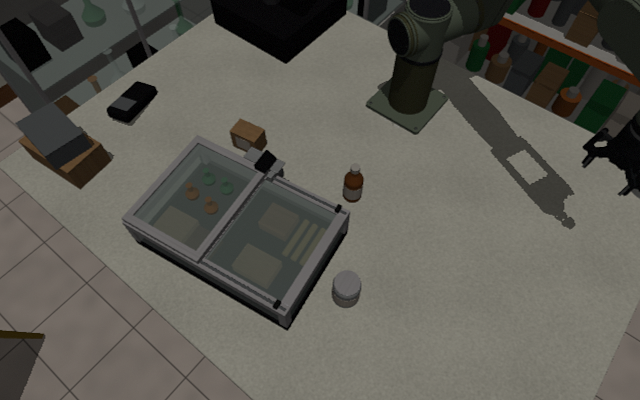

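Top view: the pull is at about (402,198), the plate at (383–430, 190–212), the bottle at (318,256) and the carton at (456,238). The lid frame corners are at about (378,72), (470,61), (487,184). I'll zoom in for accurate pixels.

Run:
```python
import cv2
a=cv2.imread("pics/top0.png")[170:270,280:500]; b=cv2.imread("pics/scene0.png")[110:210,220:380]
cv2.imwrite("pics/ctop.png",cv2.convertScaleAbs(cv2.resize(a,None,fx=3.6,fy=3.6,interpolation=2),alpha=1.3)); cv2.imwrite("pics/cscene.png",cv2.convertScaleAbs(cv2.resize(b,None,fx=5,fy=5,interpolation=2),alpha=1.4))
```

```text
(no output)
```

View pics/ctop.png

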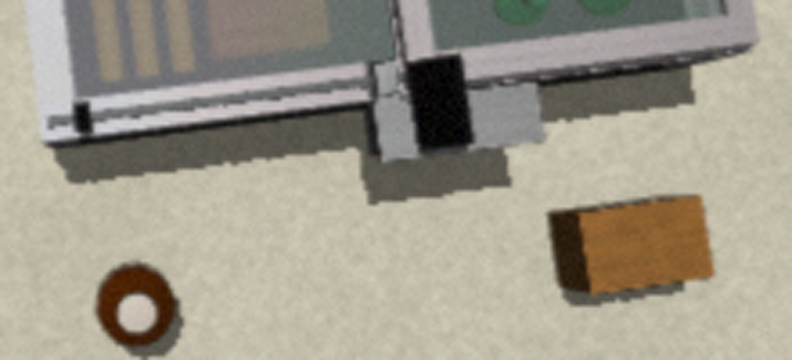

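View pics/cscene.png

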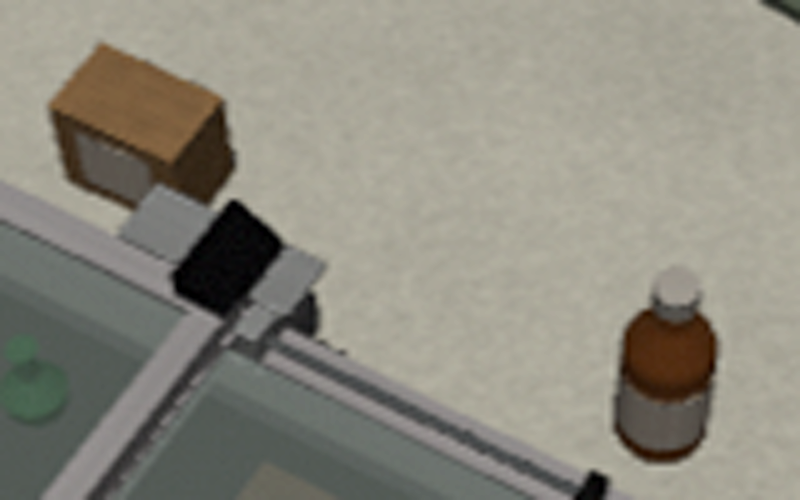

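The crops show the plate's outer edge from (386,214) to (431,209), and the pull's push-face top edge from (408,186) to (411,210). The scene crop confirms the layout: carton on the -y side, bottle on the +y side. Now I'll convert these to positions.

```bash
cat > h.py <<'E'
from cell import *
import numpy as np
def ray(n,u,v,z):
    p=camera_params(n); f=200/np.tan(np.radians(p["vfov"]/2)); T=p["world_from_camera"]
    d=T[:3,:3]@[(u-p["cx"])/f,(v-p["cy"])/f,1]; o=T[:3,3]
    return o+d*(z-o[2])/d[2]
def t(u,v,z): return ray("top",280+u/3.6-.36,170+v/3.6-.36,z)
def s(u,v,z): return ray("scene",220+u/5-.4,110+v/5-.4,z)
E
python3 - <<'E'
from h import *
np.set_printoptions(precision=4,suppress=True)
for k,a in dict(plOL=(383,160,.128),plOR=(544,140,.128),plIR=(539,84,.128),faceIn=(461,57,.153),faceOut=(471,146,.153),pullL_out=(418,150,.153),lidFR=(757,47,.136),caseFL=(45,143,.12),c1=(580,212,.07),c2=(703,197,.07),c3=(714,275,.07),c4=(588,293,.07),cap=(137,313,.135)).items(): print(k,t(*a))
for k,a in dict(plOL=(327,265,.128),plOR=(157,183,.128),plIR=(118,235,.128),pullOR=(234,199,.153),pullOL=(283,240,.153),pullIR=(173,278,.153),cap=(677,287,.135),cA=(100,43,.07),cB=(222,100,.07),cC=(172,164,.07),cD=(50,105,.07)).items(): print('s',k,s(*a))
a=ray("top",378,72,.136)
# case corners full frame, top
for uv in [(470,61),(487,184)]: print(ray("top",*uv,.136))
for uv in [(279,85),(294,210)]: print(ray("top",*uv,.12))
E
```

```text
plOL [ 0.486  -0.0813  0.128 ]
plOR [ 0.5012 -0.1832  0.128 ]
plIR [ 0.5365 -0.18    0.128 ]
faceIn [ 0.5494 -0.1239  0.153 ]
faceOut [ 0.495  -0.1303  0.153 ]
pullL_out [ 0.4917 -0.0978  0.153 ]
lidFR [ 0.563  -0.3164  0.136 ]
caseFL [0.4915 0.1308 0.12  ]
c1 [ 0.4567 -0.2259  0.07  ]
c2 [ 0.4688 -0.3095  0.07  ]
c3 [ 0.4169 -0.3165  0.07  ]
c4 [ 0.403  -0.2312  0.07  ]
cap [0.3882 0.0705 0.135 ]
s plOL [ 0.487  -0.0768  0.128 ]
s plOR [ 0.5024 -0.1811  0.128 ]
s plIR [ 0.5399 -0.1737  0.128 ]
s pullOR [ 0.498  -0.1277  0.153 ]
s pullOL [ 0.5019 -0.0911  0.153 ]
s pullIR [ 0.5538 -0.1183  0.153 ]
s cap [0.3905 0.0739 0.135 ]
s cA [ 0.4188 -0.3134  0.07  ]
s cB [ 0.4064 -0.2296  0.07  ]
s cC [ 0.4582 -0.2204  0.07  ]
s cD [ 0.4702 -0.3036  0.07  ]
[ 0.8476 -0.2731  0.136 ]
[ 0.5598 -0.3096  0.136 ]
[0.7796 0.1704 0.12  ]
[0.4901 0.1265 0.12  ]
```

```bash
cat >> h.py <<'E'
from scipy.spatial.transform import Rotation as Ro
yaw=.152; ex=np.array([np.cos(yaw),np.sin(yaw),0]); ey=np.array([-np.sin(yaw),np.cos(yaw),0])
F=np.array([.511,-.1273,0])   # push face, 2 mm outside plate centreline
Rt=np.c_[-ex,ey,[0,0,-1]]
def go(P,R=Rt):
    st=state(); R0=Ro.from_rotvec(st["ee_rot"])
    print("shift cm",np.round(R0.inv().apply(P-st["ee_pos"])*100,2),"turn",np.round((R0.inv()*Ro.from_matrix(R)).as_rotvec(),3))
    r=Rt.T@(st["ee_pos"]-F); print("t",st["clock"],"tool in case: x %.4f y %.4f z %.4f"%(-r[0],r[1],-r[2]),"F",np.round(Rt.T@st["contact_force"]*[-1,1,-1],1))
E
python3 -c "
from h import *
go(F-.0255*ey+[0,0,.2])"
```

```text
shift cm [-53.67 -59.48   3.13] turn [-0.002 -0.001 -0.402]
t 0.1 tool in case: x -0.2613 y 0.7318 z 0.2302 F [-0.6 -0.5 -0.4]
```

Request:
{"fn": "apply_moves", "kwargs": {
  "series": [
    [[-1,-1,0],[0,0,-0.02],0],
    [[-3.5,-3.8,0],[0,0,-0.07],0],
    [[-6,-6.6,0],[0,0,-0.12],0],
    [[-8.5,-9.4,0],[0,0,-0.17],0],
    [[-11,-12.2,0],[0,0,-0.22],0],
    [[-13.5,-15,0],[0,0,-0.27],0],
    [[-16,-17.8,0],[0,0,-0.32],0],
    [[-18.5,-20.6,0],[0,0,-0.37],0]
  ]
}}

```text
clock: 0.77
ee_pos: [0.2705, 0.31, 0.2309]
ee_rot: [0.194, -3.135, 0.001]
contact_force: [-0.0, -1.2, 0.7]
grip_width: -0.001
grasp_force: 0.0
```

```bash
python3 -c "
from h import *
go(F-.0255*ey+[0,0,.2])"
```

```text
shift cm [-18.56 -48.91   3.1 ] turn [-0.    -0.    -0.029]
t 0.7667 tool in case: x -0.1715 y 0.4687 z 0.2309 F [-0.2 -1.1  0.7]
```

Request:
{"fn": "apply_moves", "kwargs": {
  "series": [
    [[-1.2,-3.2,0],[0,0,-0.02],0],
    [[-2.6,-6.6,0],[0,0,-0.029],0],
    [[-3.9,-10,0],[0,0,-0.029],0],
    [[-5.2,-13.4,0],[0,0,-0.029],0],
    [[-6.5,-16.8,0],[0,0,-0.029],0],
    [[-7.8,-20.2,0],[0,0,-0.029],0],
    [[-9.1,-23.6,0],[0,0,-0.029],0],
    [[-10.4,-27,0],[0,0,-0.029],0]
  ]
}}

```text
clock: 1.43
ee_pos: [0.4062, 0.0545, 0.2311]
ee_rot: [0.234, -3.133, -0.0]
contact_force: [0.9, 0.9, 1.0]
grip_width: 0.004
grasp_force: 0.0
```

```bash
python3 -c "
from h import *
go(F-.0255*ey+[0,0,.2])"
```

```text
shift cm [ -7.67 -22.08   3.1 ] turn [ 0.    -0.    -0.003]
t 1.4333 tool in case: x -0.0760 y 0.1956 z 0.2311 F [1.  0.7 1. ]
```

Request:
{"fn": "apply_moves", "kwargs": {
  "series": [
    [[-1.2,-3.4,0],[0,0,0],0],
    [[-2.4,-6.8,0],[0,0,0],0],
    [[-3.6,-10.2,0],[0,0,0],0],
    [[-4.8,-13.6,0],[0,0,0],0],
    [[-6,-17,0],[0,0,0],0],
    [[-7,-20,0.5],[0,0,0],0],
    [[-7.6,-22,2],[0,0,0],0],
    [[-7.7,-22.1,3.1],[0,0,0],0]
  ]
}}

```text
clock: 2.1
ee_pos: [0.5163, -0.1548, 0.1994]
ee_rot: [-0.228, 3.133, -0.003]
contact_force: [1.5, -0.1, 0.0]
grip_width: -0.0
grasp_force: 0.0
```

```bash
python3 -c "
from h import *
import cv2
a=get_image('top')[150:270,300:500]; b=get_image('scene')[80:200,200:360]
c=np.hstack([cv2.resize(a,None,fx=2.2,fy=3.6*2.2/3.6),cv2.resize(b,None,fx=2.2,fy=2.2)])
cv2.imwrite('pics/above.png',cv2.convertScaleAbs(c[:,:,::-1],alpha=1.4))
go(F-.0255*ey+[0,0,.128])"
```

```text
shift cm [-0.19 -0.26  6.9 ] turn [ 0.004 -0.006 -0.004]
t 2.2 tool in case: x -0.0015 y -0.0231 z 0.1970 F [-1.   0.8 -0.7]
```

View pics/above.png

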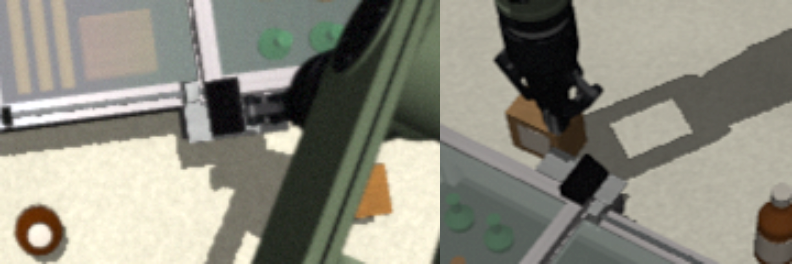

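The fingers are just on the -y side of the pull and over the plate, with the left view cleared of carton and bottle. Descending to just above the plate.

Request:
{"fn": "apply_moves", "kwargs": {
  "series": [
    [[0,0,1],[0,0,0],0],
    [[0,0,2.5],[0,0,0],0],
    [[0,0,4],[0,0,0],0],
    [[0,0,5.2],[0,0,0],0],
    [[0,0,5.8],[0,0,0],0],
    [[0,0,6],[0,0,0],0],
    [[0,0,6],[0,0,0],0]
  ]
}}

```text
clock: 2.78
ee_pos: [0.5149, -0.1502, 0.14]
ee_rot: [0.235, -3.132, -0.001]
contact_force: [0.1, -0.3, 0.6]
grip_width: 0.002
grasp_force: 0.0
```

```bash
python3 -c "
from h import *
go(F-.0255*ey+[0,0,.114])"
```

```text
shift cm [ 0.03 -0.22  2.6 ] turn [ 0.    -0.    -0.002]
t 2.7833 tool in case: x 0.0004 y -0.0233 z 0.1400 F [ 0.  -0.3  0.6]
```

Request:
{"fn": "apply_moves", "kwargs": {
  "series": [
    [[0,-0.1,0.5],[0,0,0],0],
    [[0,-0.1,1],[0,0,0],0],
    [[0,-0.1,1.4],[0,0,0],0],
    [[0,-0.1,1.8],[0,0,0],0],
    [[0,-0.1,2.2],[0,0,0],0],
    [[0,-0.1,2.5],[0,0,0],0],
    [[0,-0.1,2.6],[0,0,0],0],
    [[0,-0.1,2.6],[0,0,0],0]
  ]
}}

```text
clock: 3.45
ee_pos: [0.5158, -0.1522, 0.1148]
ee_rot: [-0.234, 3.132, -0.001]
contact_force: [-0.7, 0.1, 6.3]
grip_width: 0.003
grasp_force: 3.1
```

```bash
python3 -c "
from h import *
go(F+[0,0,.114])"
```

```text
shift cm [0.11 2.54 0.08] turn [-0.001  0.001 -0.003]
t 3.45 tool in case: x 0.0010 y -0.0254 z 0.1148 F [-0.6  0.2  6.3]
```

Request:
{"fn": "apply_moves", "kwargs": {
  "series": [
    [[0,0,0.12],[0,0,0],0],
    [[0,0.3,0.12],[0,0,0],0],
    [[0,0.6,0.12],[0,0,0],0],
    [[0,0.9,0.12],[0,0,0],0],
    [[0,1.1,0.12],[0,0,0],0],
    [[0,1.3,0.12],[0,0,0],0],
    [[0,1.5,0.12],[0,0,0],0],
    [[0,1.7,0.12],[0,0,0],0]
  ]
}}

```text
clock: 4.12
ee_pos: [0.5151, -0.138, 0.1153]
ee_rot: [-0.234, 3.128, -0.01]
contact_force: [-0.0, -5.4, 7.2]
grip_width: -0.002
grasp_force: 3.8
```

```bash
python3 -c "
from h import *
go(F+[0,0,.1135])"
```

```text
shift cm [0.25 1.12 0.17] turn [-0.007  0.005 -0.003]
t 4.1167 tool in case: x 0.0024 y -0.0112 z 0.1153 F [-0.8 -5.4  7.2]
```

Request:
{"fn": "apply_moves", "kwargs": {
  "series": [
    [[0,0.2,0.1],[0,0,0],0],
    [[0,0.4,0.1],[0,0,0],0],
    [[0,0.6,0.1],[0,0,0],0],
    [[0,0.8,0.1],[0,0,0],0],
    [[0,1.0,0.1],[0,0,0],0],
    [[0,1.2,0.1],[0,0,0],0]
  ]
}}

```text
clock: 4.62
ee_pos: [0.5134, -0.1265, 0.115]
ee_rot: [-0.234, 3.128, -0.011]
contact_force: [-2.2, -6.6, 10.1]
grip_width: -0.004
grasp_force: 5.6
```

```bash
python3 -c "
from h import *
go(F+[0,0,.1135])"
```

```text
shift cm [ 0.25 -0.05  0.15] turn [-0.007  0.005 -0.003]
t 4.6167 tool in case: x 0.0025 y 0.0005 z 0.1150 F [-3.2 -6.2 10.1]
```

Request:
{"fn": "apply_moves", "kwargs": {
  "series": [
    [[0.05,0.2,0],[0,0,0],0],
    [[0.1,0.4,0],[0,0,0],0],
    [[0.15,0.6,0],[0,0,0],0],
    [[0.2,0.8,0],[0,0,0],0],
    [[0.2,1.0,0],[0,0,0],0],
    [[0.2,1.2,0],[0,0,0],0],
    [[0.2,1.4,0],[0,0,0],0]
  ]
}}

```text
clock: 5.2
ee_pos: [0.5108, -0.1127, 0.1152]
ee_rot: [-0.233, 3.124, -0.011]
contact_force: [3.4, -4.5, 9.2]
grip_width: 0.0
grasp_force: 4.5
```

```bash
python3 -c "
from h import *
go(F+[0,0,.135])"
```

```text
shift cm [ 0.19 -1.46 -1.97] turn [-0.008  0.008 -0.003]
t 5.2 tool in case: x 0.0021 y 0.0145 z 0.1152 F [ 2.7 -5.   9.2]
```

Lid is now well over the bolt (about 0.029). I'll ease off, lift clear of the plate, then push on.

Request:
{"fn": "apply_moves", "kwargs": {
  "series": [
    [[0,-0.4,-0.3],[0,0,0],0],
    [[0.1,-0.6,-1],[0,0,0],0],
    [[0.2,-0.6,-2],[0,0,0],0],
    [[0.2,-0.6,-2.4],[0,0,0],0],
    [[0.2,-0.6,-2.4],[0,0,0],0]
  ]
}}

```text
clock: 5.62
ee_pos: [0.5063, -0.1161, 0.1372]
ee_rot: [-0.234, 3.131, -0.001]
contact_force: [0.3, -0.9, 0.4]
grip_width: 0.001
grasp_force: 0.0
```

```bash
python3 -c "
from h import *
import cv2
b=get_image('scene')[80:230,200:400]
cv2.imwrite('pics/lift.png',cv2.convertScaleAbs(cv2.resize(b,None,fx=3.5,fy=3.5)[:,:,::-1],alpha=1.4))
go(F+[0,0,.137])"
```

```text
shift cm [-0.33 -1.2  -0.05] turn [-0.     0.001 -0.003]
t 5.6667 tool in case: x -0.0033 y 0.0120 z 0.1365 F [-0.7 -0.3  0.3]
```

View pics/lift.png

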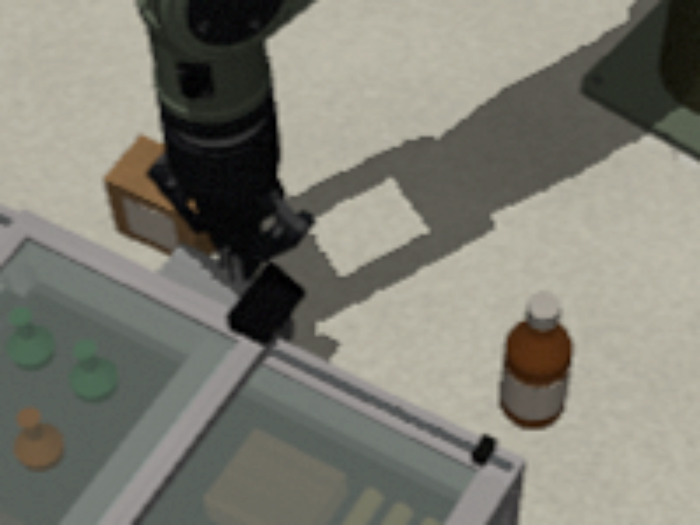

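The lid's leading edge has passed the catch and the bystanders stand untouched. Pushing on at moderate speed.

Request:
{"fn": "apply_moves", "kwargs": {
  "series": [
    [[0,0.3,0],[0,0,0],0],
    [[0,0.7,0],[0,0,0],0],
    [[0,1.3,0],[0,0,0],0],
    [[0,2,0],[0,0,0],0],
    [[0,2.8,0],[0,0,0],0],
    [[0,3.6,0],[0,0,0],0],
    [[0,4.4,0],[0,0,0],0],
    [[0,5.2,0],[0,0,0],0]
  ]
}}

```text
clock: 6.33
ee_pos: [0.4976, -0.0653, 0.1357]
ee_rot: [0.235, -3.132, 0.005]
contact_force: [-0.3, -6.3, -1.0]
grip_width: -0.004
grasp_force: 2.7
```

Request:
{"fn": "apply_moves", "kwargs": {
  "series": [
    [[0,0.8,0],[0,0,0],0],
    [[0,1.6,0],[0,0,0],0],
    [[0,2.4,0],[0,0,0],0],
    [[0,3.2,0],[0,0,0],0],
    [[0,4,0],[0,0,0],0],
    [[0,4.8,0],[0,0,0],0],
    [[0,5.6,0],[0,0,0],0],
    [[0,6.3,0],[0,0,0],0]
  ]
}}

```text
clock: 7.0
ee_pos: [0.4879, -0.0028, 0.1357]
ee_rot: [0.235, -3.131, 0.004]
contact_force: [-1.3, -5.4, 0.3]
grip_width: -0.001
grasp_force: 2.6
```

```bash
python3 -c "
from h import *
go(F+.1855*ey+[0,0,.137])"
```

```text
shift cm [-0.38  5.89 -0.14] turn [-0.003 -0.002 -0.002]
t 7.0 tool in case: x -0.0040 y 0.1266 z 0.1357 F [-2.1 -5.2  0.3]
```

Request:
{"fn": "apply_moves", "kwargs": {
  "series": [
    [[0,0.7,0],[0,0,0],0],
    [[0,1.4,0],[0,0,0],0],
    [[0,2.1,0],[0,0,0],0],
    [[0,2.7,0],[0,0,0],0],
    [[0,3.3,0],[0,0,0],0],
    [[0,3.8,0],[0,0,0],0],
    [[0,4.2,0],[0,0,0],0],
    [[0,4.5,0],[0,0,0],0]
  ]
}}

```text
clock: 7.67
ee_pos: [0.4809, 0.0418, 0.1357]
ee_rot: [0.235, -3.13, 0.003]
contact_force: [-1.2, -5.3, 1.7]
grip_width: -0.003
grasp_force: 2.4
```

Request:
{"fn": "apply_moves", "kwargs": {
  "series": [
    [[0,0.25,0],[0,0,0],0],
    [[0,0.5,0],[0,0,0],0],
    [[0,0.7,0],[0,0,0],0],
    [[0,0.9,0],[0,0,0],0],
    [[0,1.1,0],[0,0,0],0],
    [[0,1.2,0],[0,0,0],0]
  ]
}}

```text
clock: 8.17
ee_pos: [0.4792, 0.0533, 0.1357]
ee_rot: [0.235, -3.13, 0.004]
contact_force: [-2.1, -7.4, 2.3]
grip_width: -0.002
grasp_force: 3.8
```

```bash
python3 -c "
from h import *
go(F+.1855*ey+[0,0,.137])"
```

```text
shift cm [-0.41  0.22 -0.13] turn [-0.003 -0.003 -0.002]
t 8.1667 tool in case: x -0.0041 y 0.1833 z 0.1357 F [-3.2 -7.   2.3]
```

Request:
{"fn": "apply_moves", "kwargs": {
  "series": [
    [[0,0.1,0],[0,0,0],0],
    [[0,0.2,0],[0,0,0],0],
    [[0,0.3,0],[0,0,0],0],
    [[0,0.4,0],[0,0,0],0],
    [[0,0.4,0],[0,0,0],0]
  ]
}}

```text
clock: 8.58
ee_pos: [0.4792, 0.0534, 0.1358]
ee_rot: [0.236, -3.13, 0.017]
contact_force: [-1.7, -15.9, 1.2]
grip_width: -0.002
grasp_force: 8.4
```

```bash
python3 -c "
from h import *
go(F+.1855*ey+[0,0,.137])"
```

```text
shift cm [-0.41  0.2  -0.12] turn [-0.01  -0.003 -0.001]
t 8.5833 tool in case: x -0.0041 y 0.1835 z 0.1358 F [ -4.1 -15.5   1.2]
```

The lid is against its buffers (force rises to 16 N with no movement). Backing off gently and checking.

Request:
{"fn": "apply_moves", "kwargs": {
  "series": [
    [[0,-0.2,0],[0,0,0],0],
    [[0,-0.5,0],[0,0,0],0],
    [[0,-1,0],[0,0,0],0],
    [[0,-1.8,-0.5],[0,0,0],0],
    [[0,-2.2,-2],[0,0,0],0],
    [[0,-2.2,-5],[0,0,0],0],
    [[0,-2.2,-8],[0,0,0],0],
    [[0,-2.2,-10],[0,0,0],0]
  ]
}}

```text
clock: 9.25
ee_pos: [0.484, 0.0364, 0.2391]
ee_rot: [-0.234, 3.129, 0.0]
contact_force: [0.8, 0.7, 1.5]
grip_width: -0.001
grasp_force: 0.0
```

Request:
{"fn": "apply_moves", "kwargs": {
  "series": [
    [[2,0,0],[0,0,0],0],
    [[5,0,0],[0,0,0],0],
    [[8,0,0],[0,0,0],0],
    [[10,0,0],[0,0,0],0],
    [[10,0,0],[0,0,0],0]
  ]
}}

```text
clock: 9.67
ee_pos: [0.3809, 0.0218, 0.2357]
ee_rot: [0.234, -3.131, -0.001]
contact_force: [0.8, 0.7, -0.6]
grip_width: 0.0
grasp_force: 0.0
```

```bash
python3 -c "
from h import *
import cv2
a=get_image('top')[40:280,220:500]; b=get_image('scene')[100:340,110:390]
c=np.hstack([a,b]); c=cv2.resize(c,None,fx=1.42,fy=1.42)
cv2.imwrite('pics/end.png',cv2.convertScaleAbs(c[:,:,::-1],alpha=1.4))
go(F)"
```

```text
shift cm [-10.29 -16.61  23.68] turn [-0.     0.002 -0.003]
t 9.7667 tool in case: x -0.1028 y 0.1664 z 0.2366 F [0.5 0.5 0.2]
```

View pics/end.png

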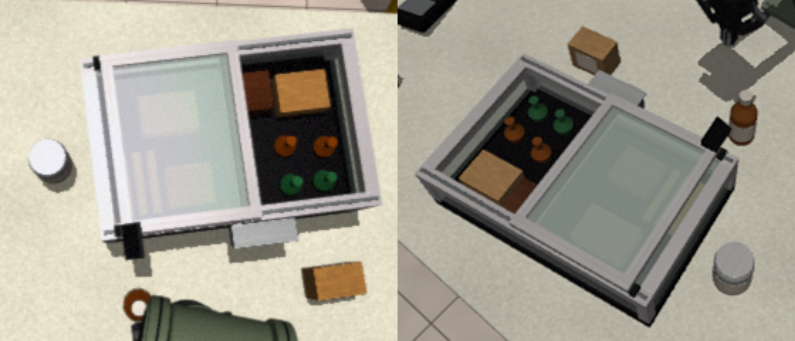

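The lid lies against the black buffers at the left end, the right half is open, and the bottle, tin and carton stand as before. The arm is clear of everything.

```bash
python3 -c "
from cell import *
print(finish_job())"
```

```text
the job is handed in; nothing more can be done
None
```

I pressed the catch down with the shut fingertips and pushed the lid past it. I then pushed it gently onto its buffers, fully open, leaving the bottle, tin and carton untouched, and handed the job in at about 9.8 s.

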